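Put the kit tray away past the dock's sprung gate

ROBOT

A 6-joint arm with a two-finger parallel gripper is mounted at the origin on the work surface. World frame = base frame: x ahead of the robot, y to its left, z up, the work surface at z = 0. Lengths are in m, angles in degrees, forces in N, time in s.
With the tool pointing down it reaches from about 0.375 to 0.9 m from the base axis. Payload 3.1 kg.
Tool frame: the origin (TCP) lies on the centre line of the jaws, within the pads' length; the fingertips stand 25 mm ahead of it and the grasp point (between the pads) lies 6 mm ahead of it; z points along the fingers, y is the line along which they close (so a half turn about z gives the same grasp; the last joint's range is limited). The gripper opens to 87 mm and grips with 3 to 60 N. Pads are 19 mm wide; open, the fingers measure 117 mm over their backs; the gripper's body (75 mm by 190 mm) begins 51 mm behind the grasp point.
Start: joints at [-84.368, 30.224, 82.088, -0, 67.689, -10.227], TCP at [0.171, -0.601, 0.248] pointing down, gripper open.
Joint ranges: [-176.69, 176.69], [-43.24, 126.21], [12.49, 139.97], [-82, 262], [0, 151.66], [-163.58, 163.58]. Speed limits (degrees/s): [159.86, 159.86, 180, 180, 180, 180].

INTERFACE

Orientations are given as a 3x3 rotation matrix whose columns are the frame's x, y, z axes.
In Python, from rig import * gives the robot as it stands.
- The arm moves only by the tool step_arm, never from a script. Its argument "steps" is a list of rows, each a list of 7 numbers: the shift along the tool's x, y, z normalised to -1 to 1, where 1 is 0.3 m, then the turn, a rotation vector about the tool's x, y, z normalised to -1 to 1, where 1 is 45 degrees, then the gripper's target within -1 to 1 (shut at 1, half-way at 0, fully open at -1). A call has 1 to 8 rows; each row is the pose to reach, as a shift and turn from the pose commanded when the call began, along the tool's axes at that moment; what a row does not reach only later rows make up. A row lasts 1/12 s, in which the tool goes at most 41.7 mm and 7.16 degrees, less where a joint would pass 70% of its speed; a pose out of reach is approached as far as the arm can. A call with a number of a shift or a turn outside -1 to 1 is refused whole. A call with a gripper value outside its range is refused whole. The fingers move at their own pace and stop on an object; the grip force is fixed at half the most. Time passes only in rows, so rows that repeat a pose let the fingers close. It gives the time, the measured TCP pose, the force, the opening and the grip force at its end, in the units of the state.
- read_state(): the state, without advancing time (a new reading comes with each control period).
- capture(name): name is "scene" or "top" or "wrist"; returns a dict with "image" (400x640x3 uint8, red, green, blue), "vertical_fov" (degrees; the focal length in pixels is half the picture's height over the tangent of half this angle, whatever the lens; pixels are square), "cx", "cy" (the principal point, pixels), "world_from_camera" (4x4, takes a point from camera to world coordinates); the wrist camera has in their place "T_tool_cam" (4x4, takes a point from camera to tool coordinates, whose origin is the TCP and whose axes are the flange's). Camera axes: x right, y down, z forward; pixel columns grow to the right and rows downward; lengths in m; the calibration is good to about 2 mm. The wrist camera is an equidistant fisheye: a pixel r from the principal point sees the ray r / f radians off the axis. A picture is of the moment at which its call begins: read the wrist's pose just before it. There is no depth.
- hand_in(): hands the job in; it is judged then, once.
The state is a dict: "time_s": time; "joint_positions": joint angles; "qvel": joint speeds; "tau": joint torques, N m; "position": TCP position; "tcp_rot": TCP orientation; "force": force on the tool from outside, world axes, zero at the start; "moment": the same for the moment, N m; "opening": opening from 0.0 (shut) to 1.0 (fully open); "grasp_force": force on a finger pad.
Only numpy, scipy, OpenCV 4.12 (cv2) and the standard library are available. Lean on these libraries where they do the work, as an engineer would, in place of code of your own. Each camera call takes 0.05 s, during which the arm holds its last target. There are 200 camera calls.

TASK

Put the kit tray away in its dock: with one fingertip press the gate's thumb plate down and hold the gate raised clear of the tray, while another fingertip pushes the tray along the lane, under the gate, fully home against the end stop. Then let the gate drop shut behind the tray. Only press and push: do not lift the tray, do not let the gate down onto it on the way, and leave the other things on the bench where they are.

Things in the scene. Friction and masses are not known exactly. Their poses are not given: they have to be found in the camera images.
- dock: Open-topped aluminium lane screwed to the bench. Origin on the bench, on the lane's centre line, in the plane of the gate's tongue; x = loading direction (roughly to the robot's left), y to the hinge side, z up. Floor 4 mm above the bench; inside width 90 mm (y -45 to 45); open mouth at x -215 mm. Walls 3 mm thick, tops 46 mm above the bench at +y, 32 mm at -y. Moved and turned each time.
- end_stop (a point): Middle between the faces of the two rubber bumpers of the end stop, on the lane's centre line: dock x +118 mm, 26 mm above the bench. The tray's front touches them when it is fully home.
- gate (a joint): Angle of the steel drop gate, rad: 0 shut (a soft spring returns it), 1.0 fully raised (stop). Pressing the thumb plate down raises it; it takes about 2 to 6 N on the plate's outer part. From 0.5 rad up the tray passes freely below. Its hinge rod is parallel to the lane at dock y +52 mm, 52 mm above the bench. It does not yield along the lane.
- tongue_tip (a point): Middle of the lower edge of the gate's tongue (4 mm thick along the lane, dock y -8 to 17 mm), 39 mm above the bench when shut, so it blocks the tray, whose rim is at 54 mm. It hangs from the end of the gate's arm: 3 mm sheet, dock x -2 to 18 mm, reaching from the rod over the lane 57 to 60 mm above the bench; fully raised, the arm's end is about 110 mm above the bench.
- thumb_plate (a point): Point on the upper face of the gate's thumb plate, mid-length, 40 mm outside the hinge rod. Plate: bare steel strip along the lane's outside, dock x -230 to -25 mm, y 54 to 104 mm, level and 53.5 mm above the bench when shut; a fingertip can slide along it while pressing. At gate angle a, a point e outside the rod is e sin(a) lower: 29 mm above the bench for 40 mm at 0.65 rad.
- tray: Grey plastic open kit tray with motor, fan, solar cell and screws, 110 (x, loading direction) x 84 x 50 mm, 0.2 to 0.4 kg. Origin: centre of its underside; at dock x +63 mm when home, its rear wall then 8 mm past the tongue's plane. Starts in the lane's mouth, its front 10 to 50 mm short of the gate. A rigid U-shaped handle reaches 50 mm behind its rear wall, and the shut tongue hangs above it.
- handle_end (a point): Middle of the handle's flat rear face, the face to push: 60 mm wide, 14 mm high (22 to 36 mm above the bench), 105 mm behind the tray's origin. When the tray is home it is 42 mm short of the gate's plane, so a finger pushing here stays clear of the gate. Two fingertips at one height reach it only with the plate pressed well down on its outer half.
- tape: Roll of green tape lying flat, 68 mm across, 19 mm high; origin at the centre of its underside. Leave alone.
- screwdriver: Screwdriver lying on the bench, 170 mm long. Leave alone.
- glue: Small white glue bottle standing, 38 mm across, 85 mm high; origin at the centre of its underside. Leave alone.
There are look-alikes about, which are no part of the job. Several things have the shape of the tray; the one meant has the colours described above.

How it is judged:
By the outcome, as a careful person would: the job done as asked, in the order asked, and still so for the second after the job is handed in, with the robot touching nothing.
It also fails if it takes over 40 s, if anything falls off the work surface, if the arm or the gripper's body presses on something with over 40 N, if the wrist force passes 120 N, or if a joint passes its speed limit or range.

## Working session

There is one attempt and no reset: what is moved stays moved. The work goes in short steps, Python scripts to look and compute and a tool call to move; the robot and the scene stay as the last step left them, time stands still between calls to the robot, and variables do not carry over. Pictures are saved under pics/ and viewed, at most 10 in all, crops included, and the job is handed in when it is done.

Besides the shell and the picture viewer there is one more tool, called after "Emit:" as name(argument=value, ...) on one line, values as JSON. step_arm: Moves the arm, as the interface text tells. Scaled input: -1 to 1 covers 0.3 m each way for a shift and 45 degrees each way for a turn. Its arguments: {"type":"object","properties":{"steps":{"type":"array"}},"required":["steps"]}

```bash
mkdir -p pics; ls
python3 - <<'E'
from rig import *
import cv2
for n in("scene","top"):
    c=capture(n); cv2.imwrite(f"pics/{n}0.png",c["image"][:,:,::-1]); print(n,c["vertical_fov"],c["cx"],c["cy"],c["world_from_camera"])
s=read_state(); print(s)
E
```

```text
pics
scene 42.44398532251731 328.240269987861 197.092015460298 [[-0.33415208  0.51762887 -0.78765649  1.37448319]
 [ 0.94251132  0.18010271 -0.28148788  0.30177216]
 [-0.00384719 -0.83643491 -0.54805276  0.61110862]
 [ 0.          0.          0.          1.        ]]
top 51.2947718796287 314.8602441904213 197.611747877536 [[-0.05612703 -0.96862304  0.24211394  0.37631577]
 [-0.99840435  0.05595803 -0.00758003  0.00550883]
 [-0.00620603 -0.24215306 -0.97021821  1.05892026]
 [ 0.          0.          0.          1.        ]]
{'time_s': 0.1, 'joint_positions': array([-8.43677782e+01,  3.02736948e+01,  8.21477856e+01,  1.33629231e-03,
        6.76915322e+01, -1.02300967e+01]), 'qvel': array([ 0.08418163, -0.12286398, -0.17518553,  0.03820831,  0.01088046,
        0.23062133]), 'tau': array([-5.92801712e-06, -4.40985525e+01, -1.77150464e+01,  6.35025487e-02,
        5.33621467e-02, -4.29395084e-05]), 'position': array([ 0.17077337, -0.60058422,  0.24667586]), 'tcp_rot': array([[ 9.61923733e-01,  2.73317951e-01, -1.72107440e-04],
       [ 2.73317752e-01, -9.61921798e-01,  1.96503552e-03],
       [ 3.71525583e-04, -1.93725432e-03, -9.99998055e-01]]), 'force': array([-0.26442459, -0.18530021,  0.18366605]), 'moment': array([-0.06609402, -0.02881583,  0.03174264]), 'grasp_force': 0.0, 'opening': 1.0006712582693214}
```

View pics/scene0.png

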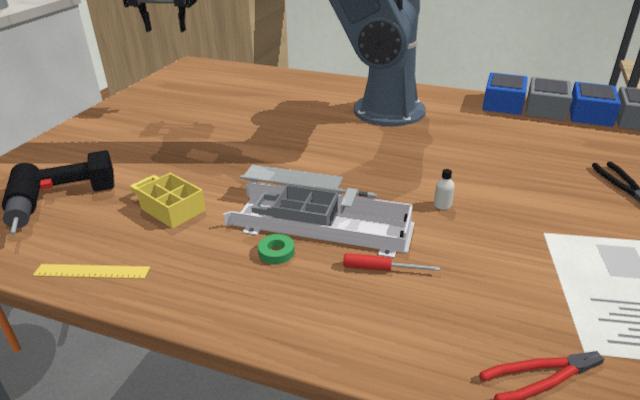

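View pics/top0.png

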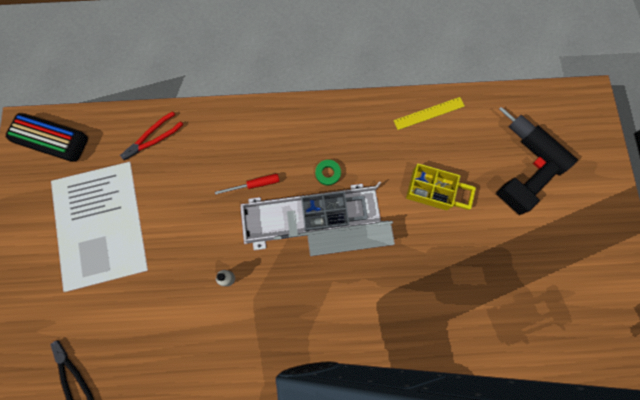

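Top view: the grey tray in the lane is at about (340,210), the yellow look-alike at (440,188). The thumb plate is at (350,238), the gate arm at (292,222), the glue at (224,278), the tape at (328,172) and the screwdriver at (250,185). The grey tray fits the description; I'll confirm it in an enlarged crop.

Run:
```python
import cv2
a=cv2.imread("pics/top0.png")[160:280,210:410]; cv2.imwrite("pics/topc.png",cv2.resize(a,None,fx=4,fy=4,interpolation=cv2.INTER_CUBIC))
a=cv2.imread("pics/scene0.png")[150:270,220:420]; cv2.imwrite("pics/scenec.png",cv2.resize(a,None,fx=4,fy=4,interpolation=cv2.INTER_CUBIC))
```

```text
(no output)
```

View pics/topc.png

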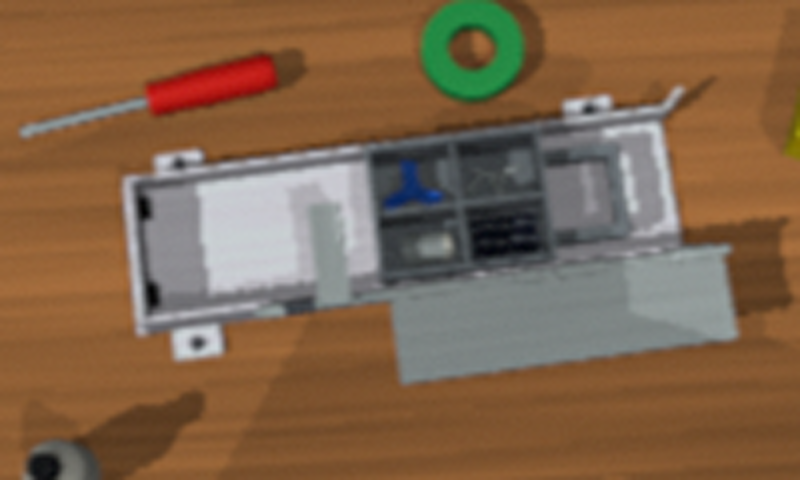

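View pics/scenec.png

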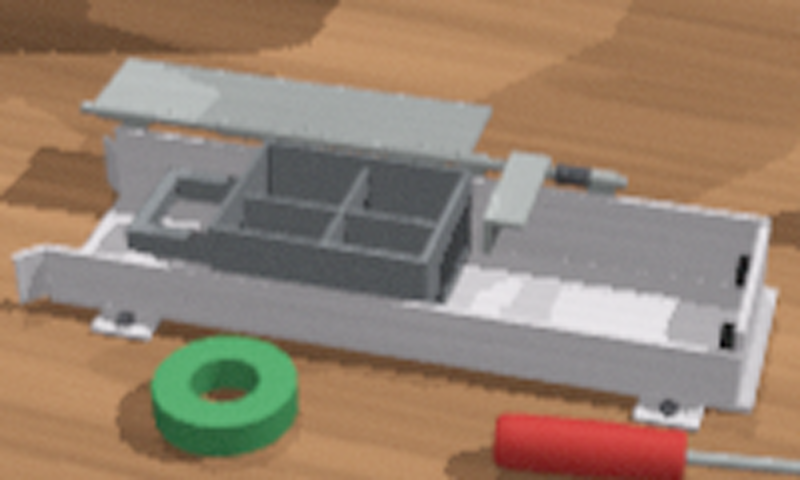

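The grey tray in the lane (top crop (460,205), with blue fan, motor and dark solar cell inside) is the one meant. The yellow one is the look-alike. In the crop, the plate corners are (391,303), (402,383), (738,338) and (728,247), and the handle rear face runs from (617,150) to (628,238).

```bash
cat > h.py <<'E'
from rig import *
import numpy as np, cv2
def rays(c,px,st=None):
    px=np.atleast_2d(np.array(px,float)); h=c["image"].shape[0]
    f=h/2/np.tan(np.radians(c["vertical_fov"])/2); d=(px-[c["cx"],c["cy"]])/f
    if st is None: T=np.array(c["world_from_camera"]); v=np.c_[d,np.ones(len(d))]
    else:
        W=np.eye(4);W[:3,:3]=st["tcp_rot"];W[:3,3]=st["position"];T=W@np.array(c["T_tool_cam"])
        r=np.linalg.norm(d,axis=1)[:,None]+1e-12; v=np.c_[d/r*np.sin(r),np.cos(r)]
    return T[:3,3],v@T[:3,:3].T
def onz(o,v,z): return o+v*((z-o[2])/v[:,2])[:,None]
def tri(o1,v1,o2,v2):
    out=[]
    for a,b in zip(v1,v2):
        s=np.linalg.lstsq(np.c_[a,-b],o2-o1,rcond=None)[0]; p,q=o1+s[0]*a,o2+s[1]*b
        out.append(np.r_[(p+q)/2,np.linalg.norm(p-q)])
    return np.array(out)
E
python3 - <<'E'
from h import *
np.set_printoptions(precision=4,suppress=True)
t=capture("top");s=capture("scene")
C=lambda p,o:np.array(p)/4-.375+o   # 4x crop pixel to picture pixel
# plate: inner-front, outer-front, outer-rear, inner-rear
P=onz(*rays(t,C([(391,303),(402,383),(738,338),(728,247)],(210,160))),.0535); print(P)
# both views: plate gate-inner.. corners, tray front rim corners
tp=C([(391,303),(738,338),(728,247),(372,155),(383,283)],(210,160))
sp=C([(480,157),(128,60),(85,107),(428,262),(470,172)],(220,150))
print(tri(*rays(t,tp),*rays(s,sp)))
H=onz(*rays(t,C([(617,150),(628,238)],(210,160))),.036);print("handle",H)
W=np.eye(4)
d=(P[3]-P[0])+(P[2]-P[1]); yaw=np.degrees(np.arctan2(-d[1],-d[0]));print("yaw",yaw)
u=np.array([np.cos(np.radians(yaw)),np.sin(np.radians(yaw)),0]);n=np.array([-u[1],u[0],0])
O=P.mean(0)+127.5e-3*u-.079*n;O[2]=0;print("O",O)
for q in list(P)+list(H): print((q-O)@u,(q-O)@n)
w=capture("wrist");print(w["vertical_fov"],w["cx"],w["cy"],w["T_tool_cam"])
E
```

```text
[[ 0.5337  0.0212  0.0535]
 [ 0.4849  0.0171  0.0535]
 [ 0.5005 -0.1871  0.0535]
 [ 0.5565 -0.1867  0.0535]]
[[ 0.5334  0.0234  0.0508  0.0047]
 [ 0.5011 -0.1883  0.0504  0.0013]
 [ 0.5566 -0.1867  0.0522  0.0007]
 [ 0.6275  0.0297  0.0496  0.0032]
 [ 0.5469  0.0253  0.0502  0.0004]]
handle [[ 0.6257 -0.1264  0.036 ]
 [ 0.5688 -0.1284  0.036 ]]
yaw 95.30414059521743
O [0.5858 0.0503 0.    ]
-0.024249479771182563 0.05452203492028923
-0.023815017861568002 0.10347796507971069
-0.22857968416668523 0.10690065302358101
-0.23335581820056422 0.05109934697641895
-0.17962531269404705 -0.023428103604642942
-0.17642281582655084 0.033366376742203316
65.70646984690485 320.7151539080644 202.18018774449268 [[-0.0016 -0.9705 -0.241   0.0661]
 [ 1.     -0.0016 -0.0001 -0.0008]
 [-0.0003 -0.241   0.9705 -0.1383]
 [ 0.      0.      0.      1.    ]]
```

Emit:
step_arm(steps=[[0.12,-0.075,0,0,0,-0.12,-1],[0.24,-0.15,0,0,0,-0.25,-1],[0.36,-0.225,0,0,0,-0.38,-1],[0.48,-0.3,0,0,0,-0.5,-1],[0.6,-0.375,0,0,0,-0.62,-1],[0.72,-0.45,0,0,0,-0.75,-1],[0.84,-0.53,0,0,0,-0.88,-1],[0.94,-0.6,0,0,0,-1,-1]])

```text
time_s: 0.92
position: [0.3932, -0.3504, 0.2476]
tcp_rot: [[0.483, 0.876, 0.0], [0.876, -0.483, -0.0], [-0.0, 0.0, -1.0]]
force: [0.9, -0.8, 0.3]
opening: 1.0
grasp_force: 0.0
```

```bash
cat > goto.py <<'E'
import sys; from h import *
x,y,z,yaw=map(float,sys.argv[1:5]); s=read_state()
from scipy.spatial.transform import Rotation as Ro
a=np.radians(yaw); R=np.array([[np.cos(a),np.sin(a),0],[np.sin(a),-np.cos(a),0],[0,0,-1]])
r=s["tcp_rot"]; print(s["time_s"],s["position"],s["force"],"shift/.3",np.round(r.T@(np.array([x,y,z])-s["position"])/.3,4),"turn/45",np.round(Ro.from_matrix(r.T@R).as_rotvec(degrees=True)/45,4))
E
python3 goto.py 0.5625 -0.1477 0.2 95.3
```

```text
0.9167 [ 0.39316035 -0.35039817  0.24763715] [ 0.86066563 -0.84643282  0.29822137] shift/.3 [0.8643 0.1678 0.1588] turn/45 [ 5.000e-04  2.000e-04 -7.597e-01]
```

Emit:
step_arm(steps=[[0.12,0.02,0.02,0,0,-0.12,-1],[0.24,0.04,0.04,0,0,-0.24,-1],[0.36,0.07,0.06,0,0,-0.36,-1],[0.48,0.1,0.08,0,0,-0.47,-1],[0.6,0.12,0.1,0,0,-0.58,-1],[0.72,0.14,0.12,0,0,-0.68,-1],[0.82,0.16,0.14,0,0,-0.73,-1],[0.865,0.168,0.16,0,0,-0.76,-1]])

```text
time_s: 1.58
position: [0.5646, -0.1468, 0.1993]
tcp_rot: [[-0.093, 0.996, 0.002], [0.996, 0.093, 0.001], [0.0, 0.002, -1.0]]
force: [0.3, 0.3, -0.7]
opening: 0.997
grasp_force: 0.0
```

Emit:
step_arm(steps=[[0,0,0,0,0,0,-1],[0,0,0,0,0,0,-1]])

```text
time_s: 1.75
position: [0.5621, -0.1495, 0.199]
tcp_rot: [[-0.089, 0.996, -0.002], [0.996, 0.089, -0.0], [0.0, -0.002, -1.0]]
force: [-0.1, 0.1, -0.6]
opening: 0.998
grasp_force: 0.0
```

Run:
```python
from h import *
s=read_state();w=capture("wrist");print(s["position"],s["qvel"].max())
np.save("w1.npy",dict(s=s,w=w),allow_pickle=True)
cv2.imwrite("pics/w1.png",cv2.resize(w["image"][:,:,::-1],(800,500)))
```

```text
[ 0.56210565 -0.14952263  0.19899353] 0.1507876437540663
```

View pics/w1.png

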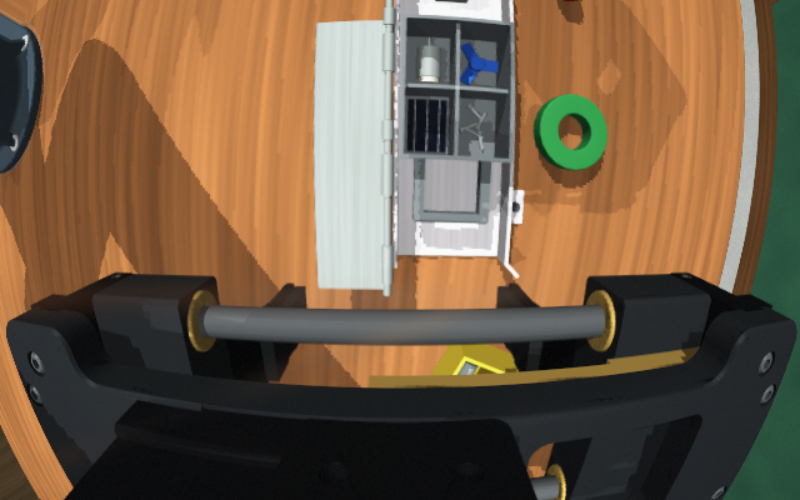

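Wrist view (800×500): handle rear edge from (413,221) to (489,221); plate corners (318,22), (384,21), (319,288), (384,288); lane mouth floor edge at about y=256, x 398–500; rod at x≈388.

Run:
```python
from h import *
np.set_printoptions(precision=4,suppress=True)
D=np.load("w1.npy",allow_pickle=True).item();s,w=D["s"],D["w"]
C=lambda p:(np.array(p)+.5)/1.25-.5
P=onz(*rays(w,C([(384,21),(317,23),(319,289),(384,288)]),s),.0535);print(P)
H=onz(*rays(w,C([(413,219),(489,220)]),s),.036);print("H",H)
tp=np.array([(391,303),(738,338),(728,247),(617,150),(628,238)])/4-.375+[210,160]
t=capture("top")
print("two-view",tri(*rays(t,tp),*rays(w,C([(384,21),(319,289),(384,288),(489,220),(413,219)]),s)))
d=(P[0]-P[3])+(P[1]-P[2]); yaw=np.arctan2(d[1],d[0]);print("yaw",np.degrees(yaw))
u=np.array([np.cos(yaw),np.sin(yaw),0]);n=np.array([-u[1],u[0],0])
O=P.mean(0)+127.5e-3*u-.079*n;O[2]=0;print("O",O)
for q in list(P)+list(H): print((q-O)@u,(q-O)@n)
for x in(-.185,-.195):print(x,O+x*u+.0415*n)
```

```text
[[ 0.5347  0.0205  0.0535]
 [ 0.4845  0.0172  0.0535]
 [ 0.5008 -0.1886  0.0535]
 [ 0.5519 -0.1828  0.0535]]
H [[ 0.5699 -0.1298  0.036 ]
 [ 0.6307 -0.1248  0.036 ]]
two-view [[ 0.5343  0.0213  0.0509  0.0004]
 [ 0.5007 -0.1876  0.0544  0.0014]
 [ 0.5537 -0.1836  0.0582  0.0057]
 [ 0.6516 -0.1383 -0.0595  0.0051]
 [ 0.5701 -0.1299  0.0303  0.0015]]
yaw 94.69279034058299
O [0.5863 0.0501 0.    ]
-0.025280818361905023 0.05385910733592944
-0.024489887157365695 0.10414089266407077
-0.23091209019866876 0.10471271501752008
-0.22931720428206054 0.053287284982480164
-0.17798167656188368 0.0309954283188949
-0.1779439642208308 -0.03000703147385659
-0.185 [ 0.5601 -0.1377  0.    ]
-0.195 [ 0.5609 -0.1476  0.    ]
```

```bash
python3 goto.py 0.5611 -0.1496 0.085 94.7
```

```text
1.85 [ 0.56181256 -0.15091698  0.19962663] [-0.61293647  0.05953694  0.10821949] shift/.3 [ 0.0047 -0.0018  0.3821] turn/45 [-0.0008  0.0005  0.0063]
```

Emit:
step_arm(steps=[[0.002,-0.001,0.08,0,0,0.006,-1],[0.003,-0.002,0.17,0,0,0.006,-1],[0.003,-0.002,0.26,0,0,0.006,-1],[0.003,-0.002,0.34,0,0,0.006,-1],[0.003,-0.002,0.38,0,0,0.006,-1],[0.003,-0.002,0.38,0,0,0.006,-1],[0.003,-0.002,0.38,0,0,0.006,-1]])

```text
time_s: 2.43
position: [0.5615, -0.15, 0.0857]
tcp_rot: [[-0.082, 0.997, -0.0], [0.997, 0.082, 0.0], [0.0, -0.0, -1.0]]
force: [0.1, -0.7, 0.3]
opening: 0.998
grasp_force: 0.0
```

```bash
python3 - <<'E'
from h import *
s=read_state();w=capture("wrist");print(s["position"],s["force"])
cv2.imwrite("pics/w2.png",cv2.resize(w["image"][:,:,::-1],(800,500)))
E
python3 goto.py 0.5611 -0.1496 0.050 94.7
```

```text
[ 0.56152967 -0.15004259  0.08572939] [ 0.06792669 -0.68345091  0.31146176]
2.4833 [ 0.56230742 -0.15014216  0.08660067] [ 1.16817315 -0.05935302  0.18438464] shift/.3 [ 0.0023 -0.0041  0.122 ] turn/45 [0.002  0.0013 0.0003]
```

View pics/w2.png

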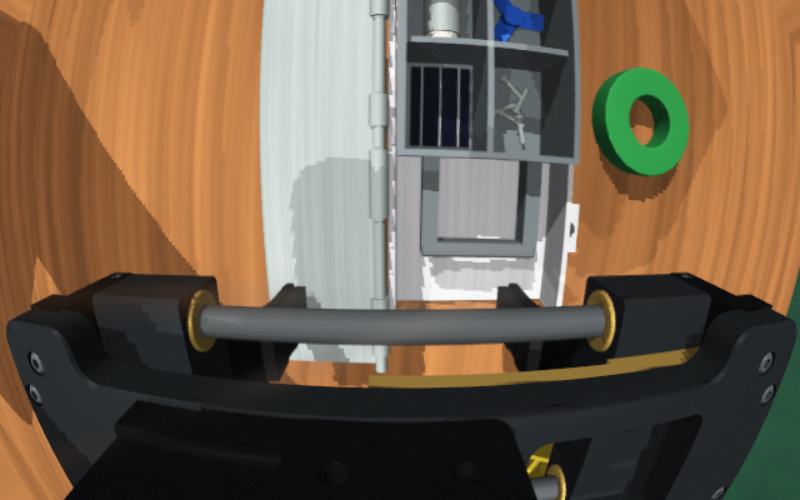

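The left finger (x≈285) is over the plate's outer part. The right finger (x≈518) is behind the handle (rear edge at y≈255) and inside the lane. Pressing now.

Emit:
step_arm(steps=[[0.001,-0.002,0.02,0,0,0,-1],[0.001,-0.003,0.04,0,0,0,-1],[0.001,-0.003,0.06,0,0,0,-1],[0.001,-0.003,0.08,0,0,0,-1],[0.001,-0.003,0.1,0,0,0,-1],[0.001,-0.003,0.12,0,0,0,-1],[0.001,-0.003,0.12,0,0,0,-1],[0.001,-0.003,0.12,0,0,0,-1]])

```text
time_s: 3.15
position: [0.5593, -0.1483, 0.0485]
tcp_rot: [[-0.084, 0.996, -0.004], [0.996, 0.084, 0.001], [0.002, -0.004, -1.0]]
force: [-2.5, -1.9, 1.6]
opening: 0.997
grasp_force: 1.6
```

Run:
```python
from h import *
s=read_state();print(s["position"],s["force"],s["moment"])
a=capture("scene")["image"][110:270,200:440,::-1];b=capture("top")["image"][150:270,220:400,::-1]
a=cv2.resize(a,(600,400),interpolation=2);b=cv2.resize(b,(600,400),interpolation=2)
cv2.imwrite("pics/p1.png",cv2.resize(np.vstack([a,b]),(450,600)))
```

```text
[ 0.55928368 -0.1482508   0.04854444] [-2.50788677 -1.9372886   1.62093835] [-0.22137699  0.40492636  0.07212979]
```

View pics/p1.png

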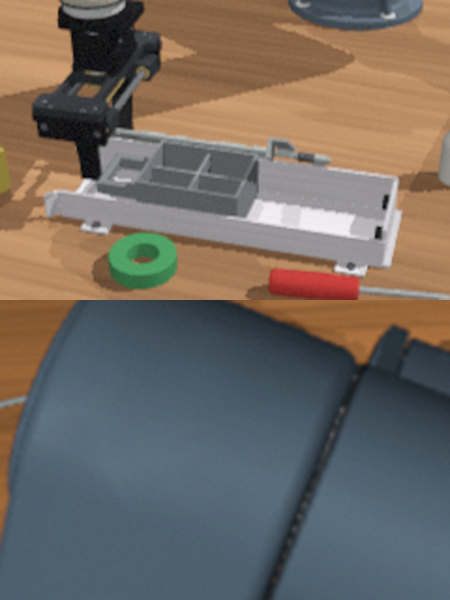

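Scene crop: the gate arm at (275,150) is raised and the plate is pressed down, with the finger behind the handle at (90,160). In the top view the arm hides everything. Now work out the push.

```bash
python3 goto.py 0.5490 -0.0036 0.049 94.7
```

```text
3.25 [ 0.5592162  -0.14829602  0.04885008] [-3.74758158 -0.59336381  0.36844469] shift/.3 [4.835e-01 6.600e-03 2.000e-04] turn/45 [-0.0048 -0.002   0.0026]
```

Emit:
step_arm(steps=[[0.015,0,0,0,0,0,-1],[0.03,0,0,0,0,0,-1],[0.05,0,0,0,0,0,-1],[0.07,0,0,0,0,0,-1],[0.09,0,0,0,0,0,-1],[0.11,0,0,0,0,0,-1],[0.13,0,0,0,0,0,-1],[0.15,0,0,0,0,0,-1]])

```text
time_s: 3.92
position: [0.5573, -0.1033, 0.0497]
tcp_rot: [[-0.084, 0.996, 0.001], [0.996, 0.084, -0.0], [-0.0, 0.001, -1.0]]
force: [-2.0, -4.0, 3.4]
opening: 0.998
grasp_force: 2.5
```

```bash
python3 - <<'E'
from h import *
s=read_state();w=capture("wrist");a=capture("scene")["image"][130:250,220:420,::-1]
cv2.imwrite("pics/m1.png",np.vstack([cv2.resize(a,(500,300),interpolation=2),cv2.resize(w["image"][:,:,::-1],(500,300))]))
E
python3 goto.py 0.5490 -0.0036 0.049 94.7
```

```text
4.0167 [ 0.55692872 -0.10223001  0.04967991] [-0.81722065  0.92588752  3.89373934] shift/.3 [0.3298 0.0013 0.0027] turn/45 [-0.0003 -0.0016  0.0026]
```

View pics/m1.png

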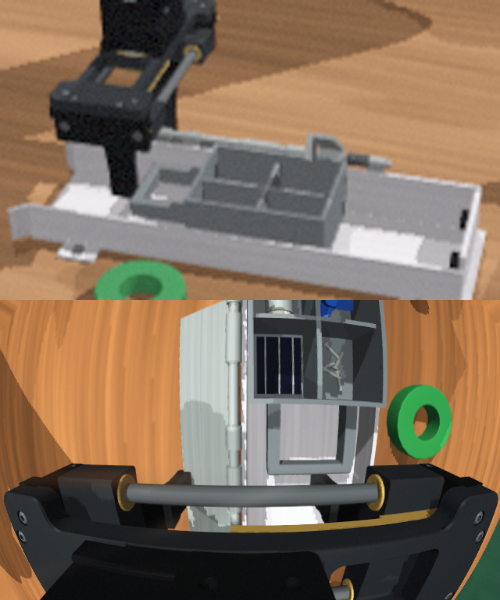

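The tray is passing under the raised tongue (scene crop (315,150)), with the finger behind its handle. Carrying on.

Emit:
step_arm(steps=[[0.02,0,0,0,0,0,-1],[0.045,0,0,0,0,0,-1],[0.07,0,0,0,0,0,-1],[0.095,0,0,0,0,0,-1],[0.12,0,0,0,0,0,-1],[0.145,0,0,0,0,0,-1],[0.17,0,0,0,0,0,-1],[0.19,0,0,0,0,0,-1]])

```text
time_s: 4.68
position: [0.5523, -0.0462, 0.0496]
tcp_rot: [[-0.084, 0.996, 0.0], [0.996, 0.084, 0.0], [0.0, 0.0, -1.0]]
force: [-1.8, -4.8, 5.4]
opening: 0.998
grasp_force: 2.9
```

```bash
python3 goto.py 0.5490 -0.0036 0.049 94.7
```

```text
4.6833 [ 0.55227363 -0.04619911  0.04964494] [-1.75774542 -4.84828882  5.39579885] shift/.3 [0.1424 0.001  0.0022] turn/45 [ 0.     -0.      0.0025]
```

Force is steady. Now the last ~43 mm, slower at the end.

Emit:
step_arm(steps=[[0.02,0,0,0,0,0,-1],[0.04,0,0,0,0,0,-1],[0.06,0,0,0,0,0,-1],[0.08,0,0,0,0,0,-1],[0.1,0,0,0,0,0,-1],[0.115,0,0,0,0,0,-1],[0.125,0,0,0,0,0,-1],[0.135,0,0,0,0,0,-1]])

```text
time_s: 5.35
position: [0.5489, -0.0065, 0.0496]
tcp_rot: [[-0.084, 0.996, -0.0], [0.996, 0.084, -0.0], [-0.0, -0.0, -1.0]]
force: [-3.8, -15.0, 4.4]
opening: 0.998
grasp_force: 8.6
```

```bash
python3 goto.py 0.5490 -0.0036 0.049 94.7
```

```text
5.35 [ 0.54886078 -0.00654536  0.04958174] [ -3.80939298 -15.02397716   4.44218987] shift/.3 [0.0097 0.0013 0.0019] turn/45 [-0.0003  0.0006  0.0026]
```

Emit:
step_arm(steps=[[0.004,0,0,0,0,0,-1],[0.008,0,0,0,0,0,-1],[0.008,0,0,0,0,0,-1]])

```text
time_s: 5.6
position: [0.5488, -0.0065, 0.0496]
tcp_rot: [[-0.083, 0.997, -0.0], [0.997, 0.083, -0.003], [-0.003, -0.0, -1.0]]
force: [-2.6, -13.8, 3.9]
opening: 0.999
grasp_force: 7.4
```

Run:
```python
from h import *
s=read_state();w=capture("wrist");a=capture("scene")["image"][120:260,220:420,::-1]
cv2.imwrite("pics/m2.png",cv2.resize(a,(800,560),interpolation=2))
```

```text
(no output)
```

View pics/m2.png

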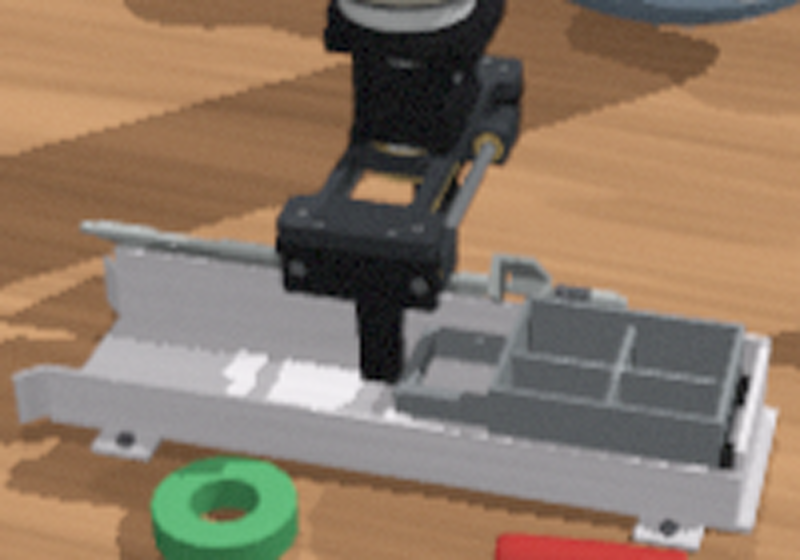

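The tray's front is on both bumpers ((741,390), (727,455)) and stalled at about 14 N, with the gate raised behind its rear wall. Backing off, then lifting slowly so the gate drops shut.

Emit:
step_arm(steps=[[-0.01,0,0,0,0,0,-1],[-0.03,0,0,0,0,0,-1],[-0.04,0,-0.02,0,0,0,-1],[-0.04,0,-0.04,0,0,0,-1],[-0.04,0,-0.06,0,0,0,-1],[-0.04,0,-0.08,0,0,0,-1],[-0.04,0,-0.1,0,0,0,-1],[-0.04,0,-0.12,0,0,0,-1]])

```text
time_s: 6.37
position: [0.5511, -0.0163, 0.0866]
tcp_rot: [[-0.084, 0.996, 0.003], [0.996, 0.084, -0.001], [-0.001, 0.003, -1.0]]
force: [0.5, 0.2, -0.2]
opening: 1.003
grasp_force: 0.0
```

Emit:
step_arm(steps=[[0,0,-0.05,0,0,0,-1],[0,0,-0.1,0,0,0,-1],[0,0,-0.2,0,0,0,-1],[0,0,-0.3,0,0,0,-1],[0,0,-0.4,0,0,0,-1],[-0.1,0,-0.5,0,0,0,-1],[-0.2,0,-0.5,0,0,0,-1],[-0.2,0,-0.5,0,0,0,-1]])

```text
time_s: 7.03
position: [0.5584, -0.0811, 0.2393]
tcp_rot: [[-0.081, 0.997, 0.011], [0.997, 0.081, -0.006], [-0.007, 0.01, -1.0]]
force: [-0.2, 0.0, 1.0]
opening: 0.999
grasp_force: 0.0
```

Run:
```python
from h import *
s=read_state();w=capture("wrist")["image"][:,:,::-1];a=capture("scene")["image"][120:260,220:420,::-1]
cv2.imwrite("pics/m3.png",np.hstack([cv2.resize(a,(500,350),interpolation=2),cv2.resize(w[:,160:480],(280,350))]))
print(s["force"],s["position"])
```

```text
[-0.20124962  0.03125161  0.99647614] [ 0.55844738 -0.08114905  0.23926453]
```

View pics/m3.png

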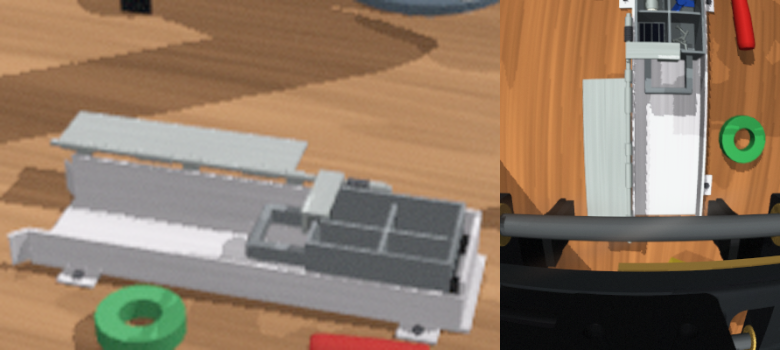

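The gate is shut: the plate corners are back at scene pixels (252,165) and (343,177), as at the start. The tray sits against the bumpers with the tongue behind its rear wall, and the tape and screwdriver are where they were. Handing in.

```bash
python3 -c "
from rig import *
print(hand_in())"
```

```text
the job is handed in; nothing more can be done
None
```

The tray is pushed home against both bumpers and the gate has dropped shut behind it; I handed the job in at about 7 s on the robot's clock, with the arm lifted clear and nothing else on the bench touched.

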